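Raise a tray lift one notch to drain grinding balls into a tub

TASK

Take the blue grip of the draining stand from under its splash guard and raise the lift one notch, until the pawl has caught the next peg, so that the tray tips and all four steel balls run out of its spout into the green tub. Then let go, leaving the lift resting in that notch and everything else on the bench where it stands.

Things in the scene. Friction and masses are not known exactly. Their poses are not given: they have to be found in the camera images.
- stand: Fixed ball-draining stand: white base plate (x -75 to +75, y -92 to +278 mm, 10 mm thick), two upright steel guide rods at x 0, y -22 and +22 mm, an aluminium rack bar at y -66 mm with brass pegs, a clear guard on top. Origin: bench level midway between the rods. The lift's grip sticks out to -x, roughly towards the robot; +y runs along the tray to the green tub; z up.
- guard_edge (a point): Middle of the lower front edge (grey strip) of the level clear splash guard on top of the stand: 287 mm above the bench, 170 mm wide along the stand's y, 4 mm thick, reaching 120 mm from here towards the stand's +x. It lies over the lift's grip and stays fixed, so a gripper held upright runs into it: lean the tool.
- grip (a point): Grasp point on the lift's blue grip: a bar 16 mm wide (stand's y), 14 mm thick, 62 mm long, leaning 35 degrees from vertical towards the stand's -x, on a steel arm as wide. This point is on its centre line 22 mm below its upper end, 80 mm in front (-x) of the rods, 106 mm above the bench at the start. It rises straight up with the lift. Axes are the stand's. Over 40 mm free beside it on each side.
- block (a point): Centre of the grey lift block (30 x 70 x 46 mm) that slides on the guide rods; 75 mm above the bench at the start. Best reached by its grip along the bar: fingers pointing down and towards the stand's +x, tool leaning about 35 degrees, one finger on each side of the bar along the stand's y.
- next_peg (a point): The brass peg of the next notch (8 mm diameter, along the stand's x), 118 mm above the bench. Like pegs are 50 mm below it (where the pawl sits at the start) and 50 mm above it (too high for this job). The red pawl on the lift block must come to rest on top of this peg.
- lift (a joint): Height of the lift, m: 0 at the start (lowest notch), up positive, end stop 0.125. Lifting takes 5 to 12 N. On the way up the sprung red pawl folds down, slips past the next peg and snaps out above it at 0.059 to 0.066 (0.07 is surely past it); let down then, the lift rests at 0.050. Let go earlier, it falls back to 0. In the same way the top notch catches at 0.109 to 0.116; a caught notch cannot be undone by pushing down.
- tray (a joint): Tilt of the tray from its start, rad: 0 at the start (spout 4 degrees high, balls lie at the back), about 0.3 with the lift in the next notch (spout about 13 degrees low). The tray is a white square pan, sides 135 mm, rim 18 mm, hinged under its spout corner at the stand's y +255 mm, 105 mm high; the opposite corner rests loosely on a roller of the lift, which carries it up. Spout 60 mm wide.
- tub: Loose green open tub that catches the balls, 130 (x) x 125 (y) mm, 62 mm high, walls 4 mm, standing on the bench under the tray's spout. Origin: centre of its underside.
- ball0_center (a point): Centre of one of four loose steel grinding balls, 16 mm diameter, 17 g, at the start in the tray's back corner (the one nearest the lift).
- ball1_center (a point): Centre of one of four loose steel grinding balls, 16 mm diameter, 17 g, at the start in the tray's back corner (the one nearest the lift).
- ball2_center (a point): Centre of one of four loose steel grinding balls, 16 mm diameter, 17 g, at the start in the tray's back corner (the one nearest the lift).
- ball3_center (a point): Centre of one of four loose steel grinding balls, 16 mm diameter, 17 g, at the start in the tray's back corner (the one nearest the lift).
- tube_rack: Bystander, to be left alone: green 24-hole tube rack with a few capped microtubes, 110 x 165 mm, 53 mm high. Origin: about the middle of its underside.
- well_plate: Bystander, to be left alone: pale 96-well plate, 85 x 127 mm, 15 mm high, beyond the bottle and tub. Origin: about the middle of its underside.
- bottle: Bystander, to be left alone: amber bottle with blue cap, 60 mm diameter, 140 mm high, beside the tub. Origin: about the middle of its underside.
- tip_box: Bystander, to be left alone: blue box with clear lid, 85 x 120 mm, 73 mm high, beside the tube rack. Origin: about the middle of its underside.
- pipette: Bystander, to be left alone: grey eight-channel pipette lying flat, about 245 mm long along its x, 85 mm wide at the head (+x end), 26 mm high, on the robot's side of the tray. Origin: about the middle of its underside.
- marker: Bystander, to be left alone: white marker pen with black cap, 127 mm long, 14 mm high, lying beyond the tube rack. Origin: about the middle of its underside.
There are look-alikes about, which are no part of the job. Leave any red or yellow look-alike of the tub alone.

How it is judged (in metres and radians):
At the end, for the whole second after the job is handed in: The lift rests, released, in the next notch (joint between 0.045 and 0.056 m, not moving) and the centres of all four balls are inside the tub (within 62 mm of its centre in its x, 60 mm in its y, and below 50 mm above its underside) (value of joint lift between 0.045 and 0.056 m and velocity of joint lift between -0.01 and 0.01 m/s and x of ball0_center in the frame of tub between -0.062 and 0.062 m and y of ball0_center in the frame of tub between -0.06 and 0.06 m and z of ball0_center in the frame of tub between 0 and 0.05 m and x of ball1_center in the frame of tub between -0.062 and 0.062 m and y of ball1_center in the frame of tub between -0.06 and 0.06 m and z of ball1_center in the frame of tub between 0 and 0.05 m and x of ball2_center in the frame of tub between -0.062 and 0.062 m and y of ball2_center in the frame of tub between -0.06 and 0.06 m and z of ball2_center in the frame of tub between 0 and 0.05 m and x of ball3_center in the frame of tub between -0.062 and 0.062 m and y of ball3_center in the frame of tub between -0.06 and 0.06 m and z of ball3_center in the frame of tub between 0 and 0.05 m); the robot touches nothing.
It fails at once if the green tub is moved by more than 30 mm (distance of tub from where it was at the start of the episode above 0.03 m).
It fails at once if a bystander (tube rack, well plate, bottle, tip box, pipette or marker) is moved by more than 30 mm (distance of any of tube_rack, well_plate, bottle, tip_box, pipette, marker from where it was at the start of the episode above 0.03 m).
It also fails if it takes over 45 s, if anything falls off the work surface, if the arm or the gripper's body presses on something with over 40 N, if the wrist force passes 120 N, or if a joint passes its speed limit or range.

ROBOT

A 6-joint arm with a two-finger parallel gripper is mounted at the origin on the work surface. World frame = base frame: x ahead of the robot, y to its left, z up, the work surface at z = 0. Lengths are in m, angles in degrees, forces in N, time in s.
With the tool pointing down it reaches from about 0.25 to 0.85 m from the base axis. Payload 12.5 kg.
Tool frame: the origin (TCP) lies at the very end of the fingers, on their centre line; the grasp point (between the pads) lies 19 mm behind it; z points along the fingers, y is the direction in which the jaws open and shut (so a half turn about z gives the same grasp; the last joint's range is limited). The gripper opens to 93 mm and grips with 3 to 60 N. Pads are 15 mm wide; open, the fingers measure 128 mm over their backs; the gripper's body (75 mm by 188 mm) begins 65 mm behind the grasp point.
Start: joints at [58.694, 20.094, 94.641, -0, 65.266, -4.847], TCP at [0.245, 0.492, 0.219] pointing down, gripper open.
Joint ranges: [-157.81, 157.81], [-45, 120.19], [0.68, 151.7], [-89.99, 269.99], [4.06, 180], [-164.3, 164.3]. Speed limits (degrees/s): [127.2, 127.2, 159.86, 180, 180, 180].

INTERFACE

Orientations are given as a 3x3 rotation matrix whose columns are the frame's x, y, z axes.
In Python, from rig import r gives the robot as it stands. The module is installed in compiled form; this text tells all that it offers.
- The arm moves only by the tool apply_moves, never from a script. Its arguments are lists of equal length, an entry for each row: "delta_pos": the shift along the tool's x, y, z in cm, a list of three; "roll": the turn about the tool's z in rad. In form: {"delta_pos": [[dx, dy, dz], ...], "roll": [roll, ...]}. A call has exactly 5 rows; each row is the pose to reach, as a shift and turn from the pose measured when the call began, along the tool's axes at that moment; what a row does not reach only later rows make up. A row lasts 1/8 s, in which the tool goes at most 62.5 mm and 10.7 degrees, less where a joint would pass 70% of its speed; a pose out of reach is approached as far as the arm can. A call with a gripper value outside its range is refused whole. "gripper" is the gripper command: -1 is shut, 1 is fully open, values between are in proportion, set as the call begins (left out, the last holds). The fingers move at their own pace and stop on an object; "newtons" is the grip in N (left out, the last holds). Time passes only in rows, so rows that repeat a pose let the fingers close, or fill a call up. It gives the time, the measured TCP pose, the force and the opening at its end, in the units of the state.
- r.state(): the state, without advancing time (a new reading comes with each control period).
- r.camera(name): name is "side" or "top" or "wrist"; returns a dict with "pixels" (384x512x3 uint8, red, green, blue), "z_map" (384x512 float32, m along the optical axis (not along the pixel's ray), 0 where there is no reading), "intrinsics" (3x3 intrinsics, pixels), "rvec" (rotation vector, rad) and "tvec" (3), from world to camera coordinates, as OpenCV has them. Camera axes: x right, y down, z forward; pixel columns grow to the right and rows downward; lengths in m; the calibration is good to about 2 mm. A picture is of the moment at which its call begins.
- r.job_done(): hands the job in, once; it reports no verdict.
Trained networks look in a picture, given as the dict that the camera call returned (one of the last four; its "shot" number tells which), for a name from the list of things; names that differ only in an ending like _2 or _b are one class to them, and where a whole thing is asked for, a point or a joint stands for the part that bears it (a point fixed in the world has none). Each returns a list of dicts, best first, with "conf" (0 to 1); they miss things now and then, are a little off and sometimes report something else, mostly with a low value. They report only what shows in the picture. A call takes as long as a camera call. They do not tell look-alikes from the thing itself.
- r.look_for(picture, target): "location" ([row, column] in pixels, amid what is visible of it).
- r.outline_of(picture, target): "region" (384x512 bool, what is visible of it) and "location" ([row, column] in pixels, amid what is visible of it).
The state is a dict: "clock": time; "q": joint angles; "dq": joint speeds; "joint_efforts": joint torques, N m; "tcp_pos": TCP position; "tcp_rot": TCP orientation; "wrist_force": force on the tool from outside, world axes, zero at the start; "ft_torque": the same for the moment, N m; "grip_width": finger opening in m.
Only numpy, scipy, OpenCV 4.12 (cv2) and the standard library are available. Lean on these libraries where they do the work, as an engineer would, in place of code of your own. Each camera call takes 0.05 s, during which the arm holds its last target.

## Working session

There is one attempt and no reset: what is moved stays moved. The work goes in short steps, Python scripts to look and compute and a tool call to move; the robot and the scene stay as the last step left them, time stands still between calls to the robot, and variables do not carry over. Pictures are saved under pics/ and viewed, and the job is handed in when it is done.

Besides the shell and the picture viewer there is one more tool, called after "Emit:" as a command line: name --pt "numbers of a row" for each row, then --argument value for the rest. apply_moves: Moves the arm, as the interface text tells. Its arguments: {"type":"object","properties":{"delta_pos":{"type":"array"},"roll":{"type":"array"},"gripper":{"type":"number"},"newtons":{"type":"number"}},"required":["delta_pos","roll"]}

```bash
mkdir -p pics
cat > h.py <<'E'
import numpy as np,cv2
from rig import r
def P(d,uv,z=None):
    u,v=uv; K=d["intrinsics"]; R=cv2.Rodrigues(np.array(d["rvec"],float))[0]; t=np.array(d["tvec"],float).ravel()
    zz=d["z_map"][int(round(v)),int(round(u))] if z is None else z
    c=np.array([(u-K[0,2])/K[0,0]*zz,(v-K[1,2])/K[1,1]*zz,zz]); return R.T@(c-t)
def proj(d,X):
    return cv2.projectPoints(np.array(X,float).reshape(-1,3),np.array(d["rvec"],float),np.array(d["tvec"],float),d["intrinsics"],None)[0].reshape(-1,2)
def cloud(d):
    K=d["intrinsics"]; R=cv2.Rodrigues(np.array(d["rvec"],float))[0]; t=np.array(d["tvec"],float).ravel()
    v,u=np.mgrid[:384,:512]; z=d["z_map"]; c=np.stack([(u-K[0,2])/K[0,0]*z,(v-K[1,2])/K[1,1]*z,z],-1)
    return (c-t)@R
def save(d,n,s=None):
    im=cv2.cvtColor(d["pixels"],cv2.COLOR_RGB2BGR)
    cv2.imwrite("pics/"+n+".png",im)
E
python3 - <<'E'
from h import *
s=r.state();print(s)
for c in ["top","side"]:
    d=r.camera(c);save(d,c+"0")
    for n in ["stand","guard_edge","grip","block","next_peg","tub","ball0_center","tray"]:
        for o in r.look_for(d,n)[:3]:
            v,u=o["location"];print(c,n,round(o["conf"],2),[int(v),int(u)],P(d,(u,v)).round(3))
E
```

```text
{'clock': 0.0, 'q': array([ 5.86934995e+01,  2.01241658e+01,  9.46747581e+01,  1.33366169e-03,
        6.52641303e+01, -4.84906714e+00]), 'dq': array([ 0.00486418, -0.08223746, -0.03086483,  0.02307929, -0.00747569,
       -0.01314945]), 'joint_efforts': array([ 6.56819084e-04, -4.97325611e+01, -2.85254574e+01,  6.98930165e-02,
        2.57160718e-02, -8.08745813e-05]), 'tcp_pos': array([0.24486447, 0.49212884, 0.2181176 ]), 'tcp_rot': array([[-8.95261229e-01,  4.45541226e-01, -5.89902079e-04],
       [ 4.45541602e-01,  8.95260754e-01, -9.29284627e-04],
       [ 1.14081568e-04, -1.09477841e-03, -9.99999394e-01]]), 'wrist_force': array([-0.12018269,  0.21339561, -0.52310962]), 'ft_torque': array([-0.01655524, -0.00164754, -0.01907455]), 'grip_width': 0.09297145760107792}
top stand 0.67 [157, 285] [ 0.626 -0.074  0.071]
top stand 0.25 [172, 308] [ 0.566 -0.15   0.109]
top guard_edge 0.65 [157, 289] [ 0.626 -0.087  0.073]
top guard_edge 0.2 [167, 304] [ 0.59  -0.141  0.076]
top grip 0.58 [167, 308] [ 0.59  -0.153  0.087]
top next_peg 0.68 [160, 287] [ 0.616 -0.081  0.072]
top tub 0.91 [129, 190] [0.742 0.286 0.   ]
top tub 0.73 [181, 149] [0.537 0.43  0.002]
top tub 0.72 [238, 110] [0.326 0.557 0.008]
top tray 0.89 [168, 257] [0.578 0.027 0.102]
side stand 0.56 [224, 312] [ 0.678 -0.006  0.005]
side guard_edge 0.9 [222, 307] [0.667 0.005 0.008]
side grip 0.93 [231, 319] [ 0.62  -0.128  0.083]
side block 0.88 [232, 321] [ 0.621 -0.14   0.085]
side next_peg 0.75 [220, 314] [0.7   0.012 0.   ]
side tub 0.98 [203, 242] [0.485 0.156 0.062]
side tub 0.91 [172, 170] [0.32  0.494 0.062]
side tub 0.72 [176, 286] [0.762 0.316 0.005]
side ball0_center 0.44 [328, 328] [ 0.441 -0.432  0.07 ]
side tray 0.72 [232, 321] [ 0.622 -0.138  0.085]
side tray 0.64 [198, 282] [0.596 0.059 0.104]
```

Run:
```python
import cv2
a=cv2.imread("pics/top0.png");b=cv2.imread("pics/side0.png")
cv2.imwrite("pics/top0c.png",cv2.resize(a[90:250,180:380],(800,640-40)))
cv2.imwrite("pics/side0c.png",cv2.resize(b[130:290,230:430],(750,600)))
```

```text
(no output)
```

View pics/top0.png

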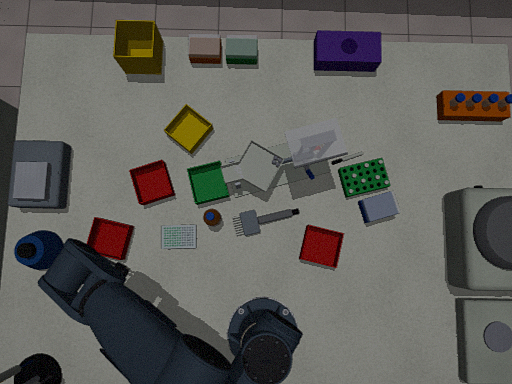

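View pics/side0.png

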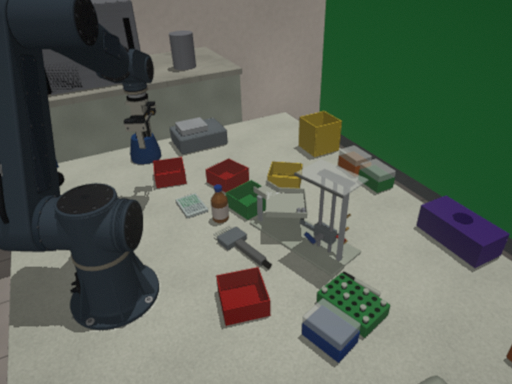

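View pics/top0c.png

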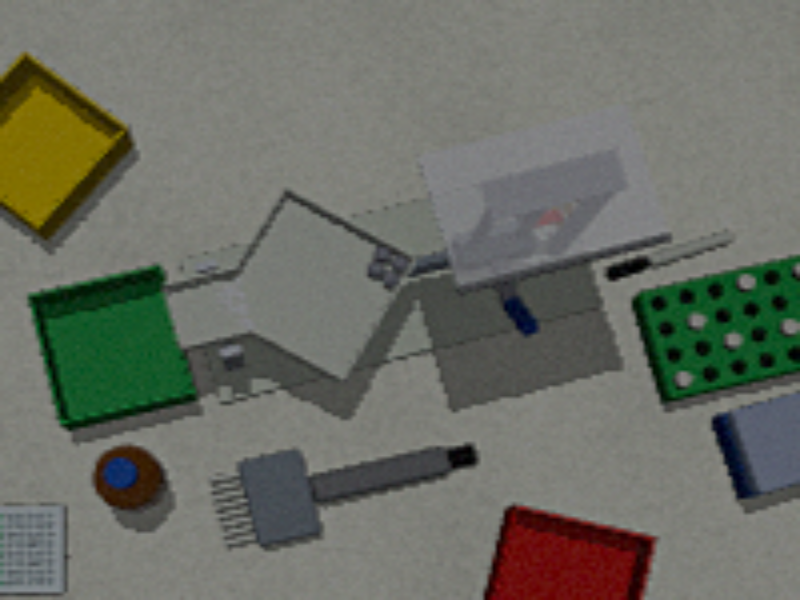

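View pics/side0c.png

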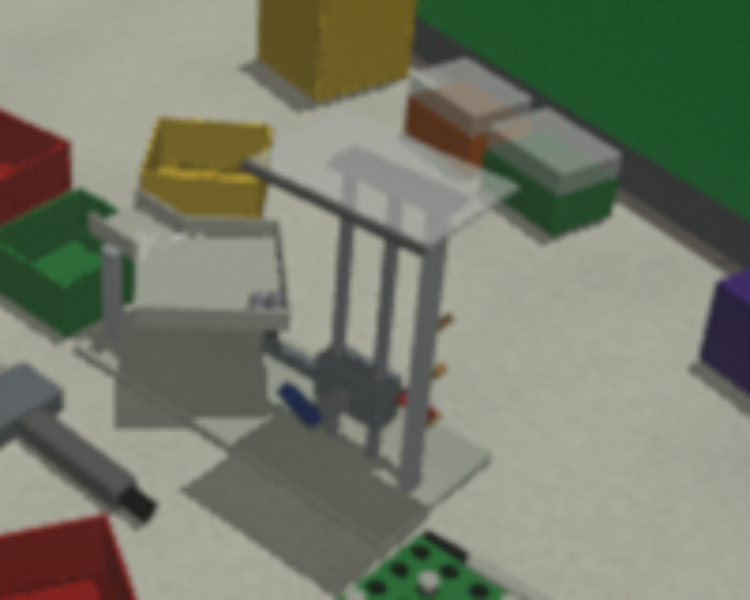

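The stand sits between the green tub (top view px 208,183) and the tube rack (364,176). The only blue grip is at (310,173), below the guard edge that runs (295,166)–(347,153). The red tubs and the yellow one are look-alikes. The green tub under the spout fits the description.

```bash
cat >> h.py <<'E'
def ray(d,u,v,z):
    a=P(d,(u,v),0.5);b=P(d,(u,v),1.0); return a+(b-a)*(z-a[2])/(b[2]-a[2])
E
python3 - <<'E'
from h import *
import scipy.optimize as so
cl={}
for c in ["top","side"]:
    d=r.camera(c);X=cloud(d);cl[c]=d
    p=d["pixels"].astype(int)
    m=(p[...,2]>p[...,0]*1.8)&(p[...,2]>p[...,1]*1.5)&(p[...,2]>40)&(abs(X[...,0]-.6)<.1)&(abs(X[...,1]+.13)<.12)&(X[...,2]>.03)
    v,u=np.nonzero(m);print(c,m.sum(),u.mean(),v.mean()); Q=X[m];print(np.round(Q.mean(0),3),np.round(Q.min(0),3),np.round(Q.max(0),3))
    g=(abs(X[...,2]-.287)<.006)&(X[...,0]>.45)&(abs(X[...,1]+.1)<.25)
    print("guard px",g.sum()); 
    if g.sum()>5:
        G=X[g];print(cv2.minAreaRect(G[:,:2].astype(np.float32)),np.median(G[:,2])); print(cv2.boxPoints(cv2.minAreaRect(G[:,:2].astype(np.float32))))
    b=(abs(X[...,2]-.010)<.003)
d=cl["top"]
a=ray(d,295,166,.287);b=ray(d,347.5,153.5,.287);print("edge",a,b,np.linalg.norm(a-b),(a+b)/2,np.degrees(np.arctan2(*(a-b)[[1,0]])))
d=cl["side"]
f=lambda x,y:(230+x/3.75,130+y/3.75)
a=ray(d,*f(245,165),.287);b=ray(d,*f(428,248),.287);print("edge side",a,b,np.linalg.norm(a-b),(a+b)/2)
o=r.outline_of(cl["side"],"tub")
E
```

```text
top 34 310.1470588235294 173.64705882352942
[ 0.562 -0.156  0.111] [ 0.543 -0.164  0.083] [ 0.583 -0.145  0.131]
guard px 1490
((0.629944384098053, -0.14749585092067719), (0.12102802842855453, 0.17103539407253265), 16.698572158813477) 0.29047088014213845
[[ 0.5474099  -0.08297236]
 [ 0.59655464 -0.24679513]
 [ 0.7124789  -0.21201934]
 [ 0.66333413 -0.04819657]]
side 40 309.7 237.6
[ 0.56  -0.163  0.107] [ 0.546 -0.17   0.08 ] [ 0.58  -0.157  0.127]
guard px 1397
((0.6303626894950867, -0.14506176114082336), (0.12736700475215912, 0.17522303760051727), 17.090368270874023) 0.2907116169032022
[[ 0.5437441  -0.08003424]
 [ 0.59523857 -0.24751985]
 [ 0.7169813  -0.21008928]
 [ 0.6654868  -0.04260367]]
edge [ 0.55469495 -0.0842177   0.287     ] [ 0.59757311 -0.24627612  0.287     ] 0.16763492747719533 [ 0.57613403 -0.16524691  0.287     ] 104.81998194893089
edge side [ 0.55501303 -0.08111613  0.287     ] [ 0.60755818 -0.24075702  0.287     ] 0.16806608041096777 [ 0.58128561 -0.16093657  0.287     ]
```

Run:
```python
from h import *
d=r.camera("wrist");save(d,"w0");s=r.state()
R=cv2.Rodrigues(np.array(d["rvec"],float))[0];c=-R.T@np.array(d["tvec"]).ravel()
print("cam in tool",s["tcp_rot"].T@(c-s["tcp_pos"]), (s["tcp_rot"].T@R.T).round(2), s["clock"])
```

```text
cam in tool [ 0.06792103  0.00134849 -0.16531015] [[ 0.   -0.97 -0.25]
 [ 1.    0.    0.  ]
 [-0.   -0.25  0.97]] 1.1
```

Emit:
apply_moves --pt "0 0 -5" --pt "0 -4 -10" --pt "0 -8 -15" --pt "0 -12 -18" --pt "0 -16 -20" --roll '[-0.15, -0.3, -0.45, -0.6, -0.75]' --gripper 0

```text
clock: 1.72
tcp_pos: [0.1731, 0.3481, 0.4203]
tcp_rot: [[-0.957, -0.289, 0.001], [-0.289, 0.957, 0.002], [-0.002, 0.001, -1.0]]
wrist_force: [-0.1, 0.0, -0.1]
grip_width: 0.0487
```

Emit:
apply_moves --pt "-5 -3 -1" --pt "-10 -6 -2" --pt "-15 -9 -3" --pt "-20 -12 -4" --pt "-25 -15 -5" --roll '[0, 0, 0, 0, 0]'

```text
clock: 2.35
tcp_pos: [0.4576, 0.2757, 0.4709]
tcp_rot: [[-0.957, -0.289, 0.002], [-0.289, 0.957, 0.002], [-0.002, 0.002, -1.0]]
wrist_force: [0.4, 0.3, 0.5]
grip_width: 0.0464
```

Emit:
apply_moves --pt "-5 -2.5 0" --pt "-10 -5 0" --pt "-15 -8 0" --pt "-20 -10.5 0" --pt "-25 -13.3 0" --roll '[0, 0, 0, 0, 0]'

```text
clock: 2.98
tcp_pos: [0.7245, 0.2237, 0.4719]
tcp_rot: [[-0.958, -0.288, 0.001], [-0.288, 0.958, 0.002], [-0.002, 0.002, -1.0]]
wrist_force: [0.5, 0.5, 0.7]
grip_width: 0.0466
```

Run:
```python
from h import *
s=r.state();print(s["q"].round(2),s["tcp_pos"].round(4),s["clock"])
```

```text
[ 1.3600e+01  4.4290e+01  2.1570e+01  1.0000e-01  1.1406e+02 -9.3110e+01] [0.7245 0.2237 0.4719] 2.975
```

Emit:
apply_moves --pt "-4 2 0" --pt "-8 4 0" --pt "-12 4.4 0" --pt "-16 4.4 0" --pt "-20 4.4 0" --roll '[0, 0, 0, 0, 0]'

```text
clock: 3.6
tcp_pos: [0.7802, 0.2798, 0.4208]
tcp_rot: [[-0.957, -0.288, 0.043], [-0.287, 0.958, 0.017], [-0.046, 0.004, -0.999]]
wrist_force: [0.4, -0.6, 1.1]
grip_width: 0.0467
```

Run:
```python
from h import *
s=r.state();print(s["q"].round(2),s["tcp_pos"].round(4),s["clock"])
```

```text
[ 16.44  58.82   0.68   0.24 117.88 -90.15] [0.7802 0.2798 0.4208] 3.6
```

Emit:
apply_moves --pt "-10 0 0" --pt "-20 0 0" --pt "-30 0 0" --pt "-40 0 0" --pt "-50 0 0" --roll '[0, 0, 0, 0, 0]'

```text
clock: 4.22
tcp_pos: [0.8294, 0.2862, 0.3448]
tcp_rot: [[-0.954, -0.288, 0.083], [-0.286, 0.958, 0.03], [-0.088, 0.005, -0.996]]
wrist_force: [0.5, 0.9, -0.8]
grip_width: 0.0461
```

Run:
```python
from h import *
s=r.state();print(s["q"].round(2),s["tcp_pos"].round(4),s["clock"])
```

```text
[ 15.88  64.08   0.72   0.4  110.17 -90.68] [0.8294 0.2862 0.3448] 4.225
```

Emit:
apply_moves --pt "-20 1 -2" --pt "-40 1 -4" --pt "-60 1 -6" --pt "-80 1 -8" --pt "-80 1 -8" --roll '[0, 0, 0, 0, 0]'

```text
clock: 4.85
tcp_pos: [0.8582, 0.2913, 0.3037]
tcp_rot: [[-0.95, -0.288, 0.124], [-0.284, 0.958, 0.044], [-0.131, 0.007, -0.991]]
wrist_force: [-0.2, 0.2, -0.2]
grip_width: 0.0466
```

Run:
```python
from h import *
s=r.state();print(s["q"].round(2),s["tcp_pos"].round(4),s["clock"])
```

```text
[ 15.64  66.9    0.74   0.54 104.82 -90.88] [0.8582 0.2913 0.3037] 4.85
```

Emit:
apply_moves --pt "-20 1 -12" --pt "-40 1 -24" --pt "-60 1 -36" --pt "-80 1 -48" --pt "-80 1 -48" --roll '[0, 0, 0, 0, 0]'

```text
clock: 5.48
tcp_pos: [0.8435, 0.2829, 0.3746]
tcp_rot: [[-0.943, -0.288, 0.165], [-0.282, 0.958, 0.058], [-0.175, 0.008, -0.985]]
wrist_force: [-0.0, -0.8, -0.0]
grip_width: 0.0465
```

Run:
```python
from h import *
s=r.state();print(s["q"].round(2),s["tcp_pos"].round(4),s["clock"])
```

```text
[ 15.33  62.28   0.73   0.74 106.96 -91.09] [0.8435 0.2829 0.3746] 5.475
```

Emit:
apply_moves --pt "-20 0 -8" --pt "-40 0 -16" --pt "-60 0 -24" --pt "-80 0 -30" --pt "-80 0 -30" --roll '[0, 0, 0, 0, 0]'

```text
clock: 6.1
tcp_pos: [0.8463, 0.2766, 0.4004]
tcp_rot: [[-0.935, -0.288, 0.205], [-0.279, 0.958, 0.071], [-0.217, 0.009, -0.976]]
wrist_force: [0.2, -0.5, 0.2]
grip_width: 0.0464
```

Emit:
apply_moves --pt "-20 0 -8" --pt "-40 0 -16" --pt "-60 0 -24" --pt "-80 0 -30" --pt "-80 0 -30" --roll '[0, 0, 0, 0, 0]'

```text
clock: 6.72
tcp_pos: [0.846, 0.2709, 0.43]
tcp_rot: [[-0.925, -0.288, 0.246], [-0.276, 0.957, 0.084], [-0.26, 0.01, -0.966]]
wrist_force: [-0.9, 0.5, 0.1]
grip_width: 0.0466
```

Emit:
apply_moves --pt "-20 0 -8" --pt "-40 0 -16" --pt "-60 0 -24" --pt "-80 0 -30" --pt "-80 0 -30" --roll '[0, 0, 0, 0, 0]'

```text
clock: 7.35
tcp_pos: [0.8433, 0.2656, 0.4619]
tcp_rot: [[-0.914, -0.288, 0.287], [-0.272, 0.957, 0.097], [-0.302, 0.011, -0.953]]
wrist_force: [0.6, -0.7, -0.5]
grip_width: 0.0466
```

Run:
```python
from h import *
s=r.state();print(s["q"].round(2),s["tcp_pos"].round(4),s["clock"])
```

```text
[ 14.03  56.78   0.74   1.46 104.92 -92.05] [0.8433 0.2656 0.4619] 7.35
```

Emit:
apply_moves --pt "-20 0 -2" --pt "-40 0 -4" --pt "-60 0 -6" --pt "-80 0 -8" --pt "-80 0 -8" --roll '[0, 0, 0, 0, 0]'

```text
clock: 7.98
tcp_pos: [0.8676, 0.27, 0.443]
tcp_rot: [[-0.9, -0.289, 0.327], [-0.267, 0.957, 0.109], [-0.344, 0.011, -0.939]]
wrist_force: [-0.5, 0.0, -0.1]
grip_width: 0.0466
```

Emit:
apply_moves --pt "-20 0 -2" --pt "-40 0 -4" --pt "-60 0 -6" --pt "-80 0 -8" --pt "-80 0 -8" --roll '[0, 0, 0, 0, 0]'

```text
clock: 8.6
tcp_pos: [0.884, 0.2726, 0.4387]
tcp_rot: [[-0.884, -0.289, 0.367], [-0.262, 0.957, 0.122], [-0.386, 0.011, -0.922]]
wrist_force: [-0.7, -0.4, 0.1]
grip_width: 0.0465
```

Emit:
apply_moves --pt "-20 0 -2" --pt "-40 0 -4" --pt "-60 0 -6" --pt "-80 0 -8" --pt "-80 0 -8" --roll '[0, 0, 0, 0, 0]'

```text
clock: 9.22
tcp_pos: [0.8947, 0.2739, 0.4456]
tcp_rot: [[-0.867, -0.289, 0.406], [-0.256, 0.957, 0.134], [-0.428, 0.012, -0.904]]
wrist_force: [-0.5, 0.1, -0.7]
grip_width: 0.0464
```

Emit:
apply_moves --pt "-20 0 -2" --pt "-40 0 -4" --pt "-60 0 -6" --pt "-80 0 -8" --pt "-80 0 -8" --roll '[0, 0, 0, 0, 0]'

```text
clock: 9.85
tcp_pos: [0.9008, 0.2741, 0.4611]
tcp_rot: [[-0.848, -0.289, 0.445], [-0.25, 0.957, 0.145], [-0.468, 0.012, -0.884]]
wrist_force: [0.4, 0.4, 0.1]
grip_width: 0.0469
```

Emit:
apply_moves --pt "-20 0 -2" --pt "-40 0 -4" --pt "-60 0 -6" --pt "-80 0 -8" --pt "-80 0 -8" --roll '[0, 0, 0, 0, 0]'

```text
clock: 10.48
tcp_pos: [0.903, 0.2735, 0.4834]
tcp_rot: [[-0.826, -0.289, 0.483], [-0.243, 0.957, 0.157], [-0.508, 0.012, -0.861]]
wrist_force: [-0.1, -0.8, 0.2]
grip_width: 0.0465
```

Run:
```python
from h import *
s=r.state();print(s["q"].round(2),s["tcp_pos"].round(4),s["clock"])
```

```text
[ 13.33  57.07   0.74   2.36  91.75 -92.57] [0.903  0.2735 0.4834] 10.475
```

Emit:
apply_moves --pt "-20 0 -2" --pt "-40 0 -4" --pt "-60 0 -6" --pt "-80 0 -8" --pt "-80 0 -8" --roll '[0, 0, 0, 0, 0]'

```text
clock: 11.1
tcp_pos: [0.9018, 0.2719, 0.5107]
tcp_rot: [[-0.804, -0.289, 0.52], [-0.236, 0.957, 0.168], [-0.546, 0.012, -0.837]]
wrist_force: [-0.7, -0.6, -0.4]
grip_width: 0.0465
```

```bash
cat >> h.py <<'E'
def delta(target):
    s=r.state(); return 100*np.array(s["tcp_rot"]).T@(np.array(target)-s["tcp_pos"])
E
python3 - <<'E'
from h import *
s=r.state();R=s["tcp_rot"];print(s["q"].round(2),s["tcp_pos"],R.round(3))
g=np.array([.555,-.158,.106])
pre=g+R[:,2]*(.019-.16); print(pre)
via=np.array([.50,.05,.45]);print("via",delta(via),"pre",delta(pre))
E
```

```text
[ 13.2   55.58   0.74   2.56  90.64 -92.61] [0.90178048 0.27191036 0.51069462] [[-0.804 -0.289  0.52 ]
 [-0.236  0.957  0.168]
 [-0.546  0.012 -0.837]]
[ 0.48165086 -0.18165947  0.22407258]
via [ 40.83591906  -9.70028601 -19.54195882] pre [ 60.11771394 -31.6206384   -5.46465346]
```

Emit:
apply_moves --pt "4 -1 -2" --pt "10 -2.5 -5" --pt "15 -4 -7.5" --pt "21 -5 -10" --pt "26 -6 -12.5" --roll '[0, 0, 0, 0, 0]'

```text
clock: 11.72
tcp_pos: [0.7139, 0.1677, 0.4844]
tcp_rot: [[-0.803, -0.289, 0.52], [-0.236, 0.957, 0.168], [-0.547, 0.012, -0.837]]
wrist_force: [0.9, -0.2, 0.5]
grip_width: 0.0464
```

Run:
```python
from h import *
s=r.state();R=s["tcp_rot"];print(s["q"].round(2),s["tcp_pos"])
print(delta([.42,-.08,.42]))
```

```text
[   7.43   16.78   69.01    6.46   61.64 -100.58] [0.71389407 0.16767414 0.48436617]
[ 32.97057462 -15.28995552 -14.06238083]
```

Emit:
apply_moves --pt "5 -2.3 -2" --pt "10 -4.6 -4" --pt "15 -7 -6.4" --pt "20 -9.3 -8.5" --pt "25 -11.6 -10.7" --roll '[0, 0, 0, 0, 0]'

```text
clock: 12.35
tcp_pos: [0.4892, -0.0208, 0.4358]
tcp_rot: [[-0.803, -0.29, 0.521], [-0.236, 0.957, 0.168], [-0.547, 0.011, -0.837]]
wrist_force: [-0.1, -1.2, 0.7]
grip_width: 0.0464
```

Run:
```python
from h import *
s=r.state();R=s["tcp_rot"];print(s["q"].round(2),s["tcp_pos"])
print(delta([.43,-.19,.33]))
```

```text
[ -18.68  -10.17  104.06   22.03   60.29 -131.93] [ 0.48916558 -0.0208262   0.43579128]
[ 14.54079712 -14.59754788   2.93226393]
```

Emit:
apply_moves --pt "3 -3 0" --pt "6 -6 0" --pt "9 -9 0.5" --pt "12 -12 1.5" --pt "14.5 -14.6 3" --roll '[0, 0, 0, 0, 0]' --gripper 0.3

```text
clock: 12.98
tcp_pos: [0.4368, -0.1835, 0.3358]
tcp_rot: [[-0.815, -0.274, 0.511], [-0.224, 0.962, 0.157], [-0.534, 0.013, -0.845]]
wrist_force: [0.7, -0.7, 0.1]
grip_width: 0.0603
```

Run:
```python
from h import *
d=r.camera("wrist");save(d,"w1")
s=r.state();R=s["tcp_rot"];print(s["q"].round(2),s["tcp_pos"],R.round(3))
for n in ["grip","block","guard_edge","next_peg"]:
    for o in r.look_for(d,n)[:2]:
        v,u=o["location"];print(n,round(o["conf"],2),[int(v),int(u)],P(d,(u,v)).round(3))
X=cloud(d);p=d["pixels"].astype(int)
m=(p[...,2]>p[...,0]*1.8)&(p[...,2]>p[...,1]*1.5)&(p[...,2]>40)&(abs(X[...,0]-.56)<.06)&(abs(X[...,1]+.15)<.07)&(X[...,2]>.05)&(X[...,2]<.16)
Q=X[m];print(m.sum(),Q.mean(0).round(4))
ex=np.array([.957,.289,0]);ey=np.array([-.289,.957,0])
for a in (ex,ey,np.array([0,0,1])): print(np.percentile(Q@a,[1,5,50,95,99]).round(4))
np.save("blue.npy",Q)
g=(abs(X[...,2]-.289)<.006)&(X[...,0]>.5)
if g.sum(): print(g.sum(),cv2.minAreaRect(X[g][:,:2].astype(np.float32)))
```

```text
[ -44.8    -3.78  112.14   32.98   59.76 -164.2 ] [ 0.43687355 -0.18436293  0.33351818] [[-0.817 -0.271  0.509]
 [-0.221  0.962  0.158]
 [-0.532  0.017 -0.846]]
grip 0.85 [169, 253] [ 0.621 -0.131  0.079]
block 0.71 [169, 251] [ 0.621 -0.134  0.082]
guard_edge 0.74 [167, 306] [ 0.604 -0.044  0.069]
next_peg 0.55 [164, 307] [ 0.6   -0.043  0.066]
74 [ 0.5469 -0.1577  0.1221]
[0.4733 0.4737 0.4781 0.4817 0.4823]
[-0.3147 -0.3146 -0.3092 -0.304  -0.304 ]
[0.1172 0.1187 0.1221 0.1255 0.1261]
2825 ((0.6569940447807312, -0.13428744673728943), (0.06626822799444199, 0.1700587421655655), 14.735342025756836)
```

View pics/w1.png

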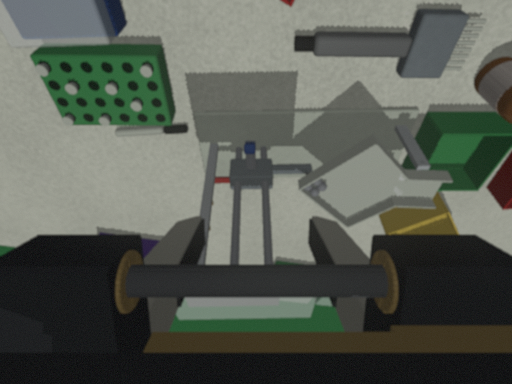

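Emit:
apply_moves --pt "0 0 0" --pt "0 0 0" --pt "0 0 0" --pt "0 0 0" --pt "0 0 0" --roll '[0.18, 0.36, 0.54, 0.72, 0.9]'

```text
clock: 13.85
tcp_pos: [0.4381, -0.1806, 0.3384]
tcp_rot: [[-0.721, 0.466, 0.513], [0.613, 0.774, 0.158], [-0.323, 0.428, -0.844]]
wrist_force: [-0.7, -0.2, 0.2]
grip_width: 0.0604
```

Emit:
apply_moves --pt "0 0 0" --pt "0 0 0" --pt "0 0 0" --pt "0 0 0" --pt "0 0 0" --roll '[0.18, 0.36, 0.54, 0.72, 0.9]'

```text
clock: 14.48
tcp_pos: [0.4383, -0.1797, 0.3396]
tcp_rot: [[-0.081, 0.854, 0.514], [0.987, -0.002, 0.158], [0.136, 0.52, -0.843]]
wrist_force: [0.1, 0.3, 0.0]
grip_width: 0.0604
```

Emit:
apply_moves --pt "0 0 0" --pt "0 0 0" --pt "0 0 0" --pt "0 0 0" --pt "0 0 0" --roll '[0.18, 0.36, 0.54, 0.72, 0.9]'

```text
clock: 15.1
tcp_pos: [0.4386, -0.1788, 0.3408]
tcp_rot: [[0.62, 0.592, 0.515], [0.61, -0.777, 0.158], [0.493, 0.216, -0.843]]
wrist_force: [-0.2, 0.6, 1.0]
grip_width: 0.0606
```

Run:
```python
from h import *
s=r.state();R=s["tcp_rot"];print(s["q"].round(2),s["tcp_pos"],R.round(3),s["clock"])
y=-np.array([-.289,.957,0]); yt=R.T@y; print("roll needed",np.arctan2(-yt[0],yt[1]),yt)
```

```text
[-44.2   -4.51 111.92  33.01  60.06  -8.55] [ 0.43857245 -0.17883202  0.34079155] [[ 0.62   0.592  0.515]
 [ 0.61  -0.777  0.158]
 [ 0.493  0.216 -0.843]] 15.1
roll needed 0.41639081270339356 [-0.40433362  0.91426372 -0.0024829 ]
```

Run:
```python
from h import *
s=r.state();R=s["tcp_rot"]
g=np.array([.5588,-.1539,.105])
print(delta(g+R[:,2]*(.019-.12)))
```

```text
[-2.65140843  0.08991414 16.35186604]
```

Emit:
apply_moves --pt "-1 0 3" --pt "-2 0 6" --pt "-2.6 0 10" --pt "-2.6 0.1 14" --pt "-2.6 0.1 16.3" --roll '[0.1, 0.2, 0.3, 0.416, 0.416]'

```text
clock: 15.72
tcp_pos: [0.5078, -0.1684, 0.1904]
tcp_rot: [[0.806, 0.292, 0.515], [0.244, -0.957, 0.159], [0.539, -0.002, -0.842]]
wrist_force: [-1.2, -1.1, -0.2]
grip_width: 0.0601
```

Run:
```python
from h import *
d=r.camera("wrist");save(d,"w2")
s=r.state();R=s["tcp_rot"];print(s["q"].round(2),s["tcp_pos"],R.round(3),s["clock"])
X=cloud(d);p=d["pixels"].astype(int)
m=(p[...,2]>p[...,0]*1.8)&(p[...,2]>p[...,1]*1.5)&(p[...,2]>40)&(abs(X[...,0]-.56)<.06)&(abs(X[...,1]+.15)<.07)&(X[...,2]>.05)&(X[...,2]<.16)
Q=X[m];v,u=np.nonzero(m);print(m.sum(),Q.mean(0).round(4),v.mean(),u.mean())
ex=np.array([.957,.289,0]);ey=np.array([-.289,.957,0])
for a in (ex,ey,np.array([0,0,1])): print(np.percentile(Q@a,[1,5,50,95,99]).round(4))
g=np.array([.5588,-.1539,.105]);u=np.array([-.574*.957,-.574*.289,.819])
print(proj(d,[g,g+u*.022,g-u*.04]),delta(g+R[:,2]*.019))
```

```text
[-36.48  12.94 116.75  44.21  38.49   4.02] [ 0.50783081 -0.16787558  0.18868577] [[ 0.807  0.293  0.513]
 [ 0.245 -0.956  0.16 ]
 [ 0.538 -0.003 -0.843]] 15.775
243 [ 0.5516 -0.1567  0.1211] 193.5102880658436 259.4650205761317
[0.4751 0.4754 0.4807 0.5009 0.5092]
[-0.3157 -0.3148 -0.3098 -0.3037 -0.3032]
[0.0917 0.1032 0.1231 0.1259 0.1265]
[[258.64521868 190.44723592]
 [258.73098105 198.27814604]
 [258.51889435 178.9126381 ]] [-0.04482812  0.18482447 11.79589135]
```

View pics/w2.png

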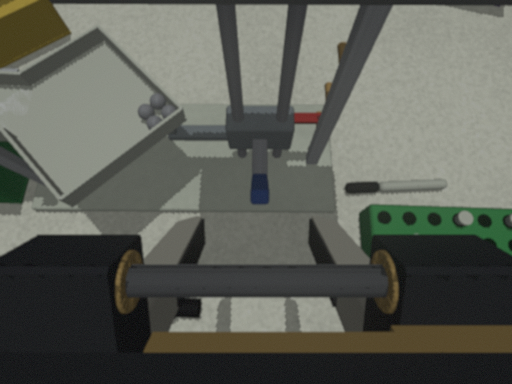

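Emit:
apply_moves --pt "0 0.1 3" --pt "0 0.15 6" --pt "0 0.15 9" --pt "0 0.15 11.5" --pt "0 0.15 11.8" --roll '[0, 0, 0, 0, 0]'

```text
clock: 16.4
tcp_pos: [0.5693, -0.1495, 0.0895]
tcp_rot: [[0.806, 0.295, 0.513], [0.247, -0.956, 0.162], [0.538, -0.004, -0.843]]
wrist_force: [1.0, 0.9, 0.2]
grip_width: 0.06
```

Run:
```python
from h import *
d=r.camera("wrist");save(d,"w3")
s=r.state();R=s["tcp_rot"];print(s["q"].round(2),s["tcp_pos"],s["wrist_force"],s["clock"])
g=np.array([.5588,-.1539,.105]);print(delta(g+R[:,2]*.019))
d=r.camera("side");im=cv2.cvtColor(d["pixels"],cv2.COLOR_RGB2BGR)[130:290,230:430];cv2.imwrite("pics/s3.png",cv2.resize(im,(750,600)))
```

```text
[-30.2   27.48 113.85  58.55  27.78  -7.72] [ 0.56921379 -0.14983838  0.08982503] [-0.51661054 -0.7364058   0.34448347] 16.45
[-0.12257834  0.07669394  0.02081725]
```

View pics/w3.png

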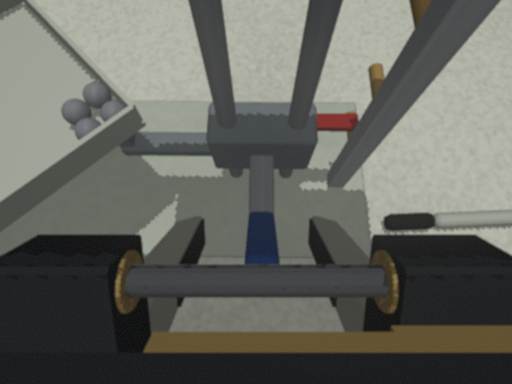

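View pics/s3.png

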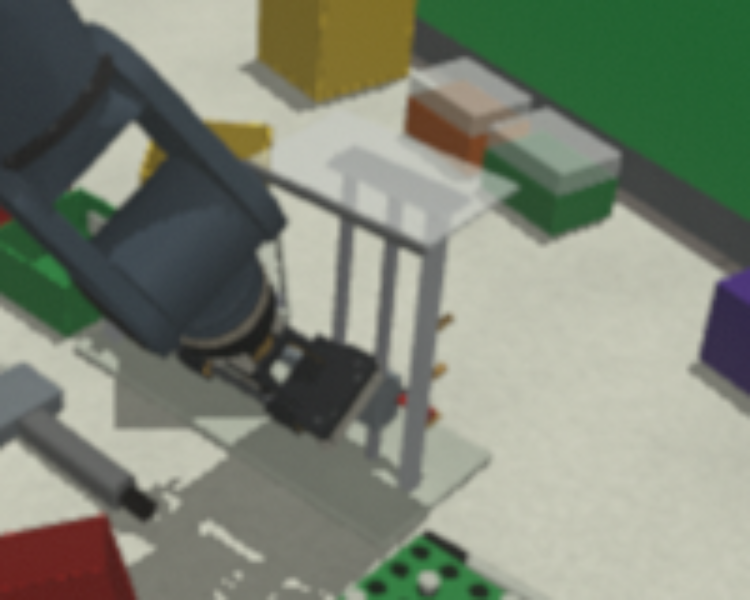

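Emit:
apply_moves --pt "0 0 0" --pt "0 0 0" --pt "0 0 0" --pt "0 0 0" --pt "0 0 0" --roll '[0, 0, 0, 0, 0]' --gripper -1 --newtons 40

```text
clock: 17.12
tcp_pos: [0.5698, -0.152, 0.0907]
tcp_rot: [[0.806, 0.291, 0.516], [0.246, -0.957, 0.156], [0.539, 0.001, -0.842]]
wrist_force: [-3.4, -9.9, -2.7]
grip_width: 0.0158
```

Run:
```python
from h import *
s=r.state();R=s["tcp_rot"];print(s["q"].round(2),s["tcp_pos"],s["wrist_force"],s["grip_width"])
print("up in tool",R.T@[0,0,7.3])
ex=np.array([.957,.289,0]);ey=np.array([-.289,.957,0])
for c in ["side","top"]:
    d=r.camera(c);X=cloud(d);p=d["pixels"].astype(int)
    z=X[...,2];a=X@ex;b=X@ey
    for lo in np.arange(.15,.6,.05):
        m=(z>lo)&(z<lo+.05)&(b>-.45)&(b<-.2)&(a<.499)&(a>.2)
        if m.sum(): print(c,round(lo,2),m.sum(),np.percentile(a[m],[90,99,100]).round(3))
    save(d,c+"4")
    im=cv2.cvtColor(d["pixels"],cv2.COLOR_RGB2BGR)[90:250,210:410];cv2.imwrite("pics/%s4c.png"%c,cv2.resize(im,(750,600)))
```

```text
[-30.29  27.42 113.8   58.51  27.58  -7.69] [ 0.5697704  -0.15203666  0.09068157] [-3.40537445 -9.87266358 -2.70715164] 0.015762292236924238
up in tool [ 3.93344522  0.00833328 -6.1496292 ]
side 0.15 695 [0.459 0.475 0.483]
side 0.2 325 [0.457 0.469 0.472]
side 0.25 434 [0.414 0.499 0.499]
side 0.3 971 [0.365 0.397 0.407]
side 0.35 1084 [0.375 0.39  0.397]
side 0.4 1081 [0.349 0.364 0.368]
side 0.45 1242 [0.325 0.338 0.344]
side 0.5 992 [0.291 0.311 0.317]
side 0.55 810 [0.273 0.298 0.307]
top 0.15 369 [0.477 0.483 0.484]
top 0.2 427 [0.466 0.475 0.477]
top 0.25 85 [0.439 0.441 0.442]
top 0.3 153 [0.422 0.426 0.427]
top 0.35 427 [0.409 0.415 0.416]
top 0.4 448 [0.376 0.383 0.385]
top 0.45 515 [0.347 0.354 0.358]
top 0.5 392 [0.32  0.326 0.327]
top 0.55 441 [0.295 0.307 0.31 ]
```

View pics/top4c.png

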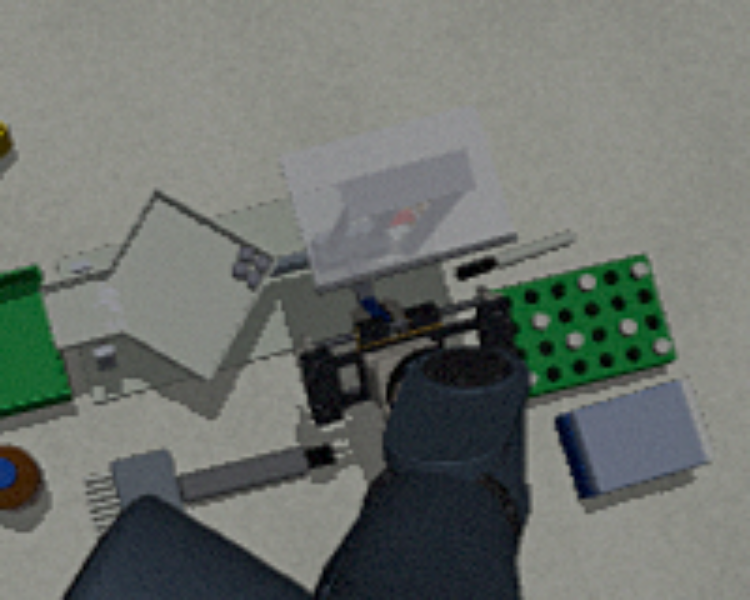

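Emit:
apply_moves --pt "0.4 0.05 -0.7" --pt "0.9 0.05 -1.4" --pt "1.3 0.05 -2.0" --pt "1.75 0.05 -2.75" --pt "2.15 0.05 -3.4" --roll '[0, 0, 0, 0, 0]'

```text
clock: 17.85
tcp_pos: [0.5697, -0.1523, 0.131]
tcp_rot: [[0.806, 0.291, 0.515], [0.245, -0.957, 0.157], [0.539, 0.0, -0.843]]
wrist_force: [7.8, 2.9, -8.0]
grip_width: 0.0154
```

Run:
```python
from h import *
s=r.state();R=s["tcp_rot"];print(s["tcp_pos"],s["wrist_force"],s["grip_width"])
print("rest",delta([.5697,-.152,.0907+.072]))
```

```text
[ 0.56969398 -0.15225617  0.13098785] [ 7.79757423  2.92591788 -8.0020492 ] 0.015394879999983152
rest [ 1.71508642 -0.02382541 -2.66742746]
```

Emit:
apply_moves --pt "0.45 0 -0.7" --pt "0.9 0 -1.4" --pt "1.3 0 -2.0" --pt "1.7 0 -2.7" --pt "1.75 0 -2.75" --roll '[0, 0, 0, 0, 0]'

```text
clock: 18.48
tcp_pos: [0.5697, -0.1523, 0.1642]
tcp_rot: [[0.806, 0.291, 0.516], [0.245, -0.957, 0.157], [0.539, 0.001, -0.842]]
wrist_force: [3.3, 1.4, -4.7]
grip_width: 0.0161
```

Run:
```python
from h import *
d=r.camera("wrist");save(d,"w5")
s=r.state();print(s["tcp_pos"],s["wrist_force"],s["grip_width"],s["clock"])
```

```text
[ 0.56972113 -0.15226323  0.16397459] [ 4.67571972  1.52387253 -4.12020229] 0.015786784268653292 18.525
```

View pics/w5.png

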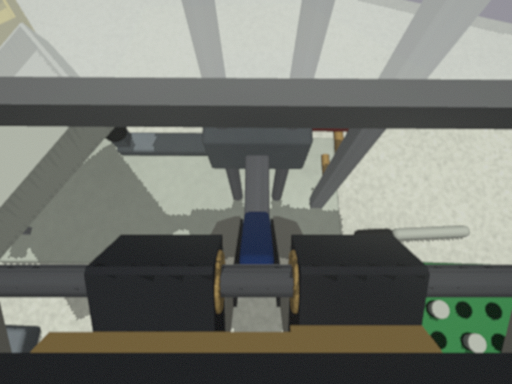

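Run:
```python
from h import *
for c,sl in (("side",(130,290,230,430)),("top",(90,250,180,380))):
    d=r.camera(c);im=cv2.cvtColor(d["pixels"],cv2.COLOR_RGB2BGR)[sl[0]:sl[1],sl[2]:sl[3]];cv2.imwrite("pics/%s6.png"%c,cv2.resize(im,(750,600)))
```

```text
(no output)
```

View pics/side6.png

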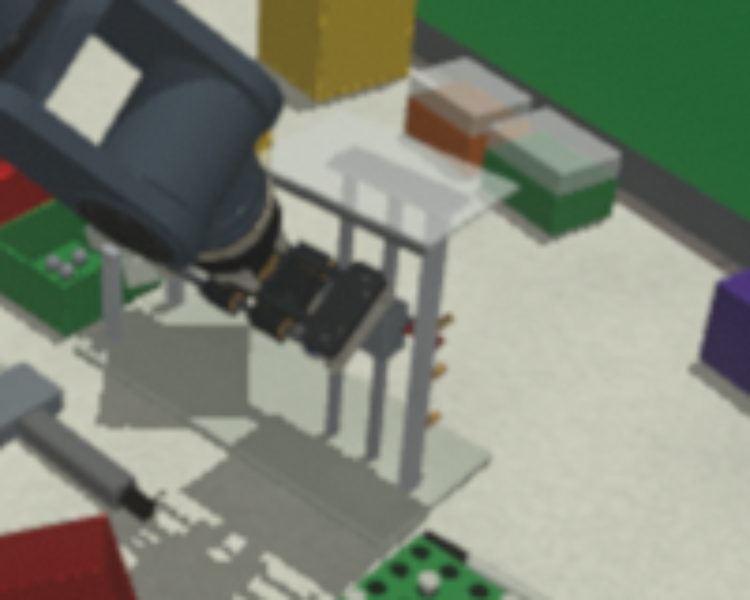

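View pics/top6.png

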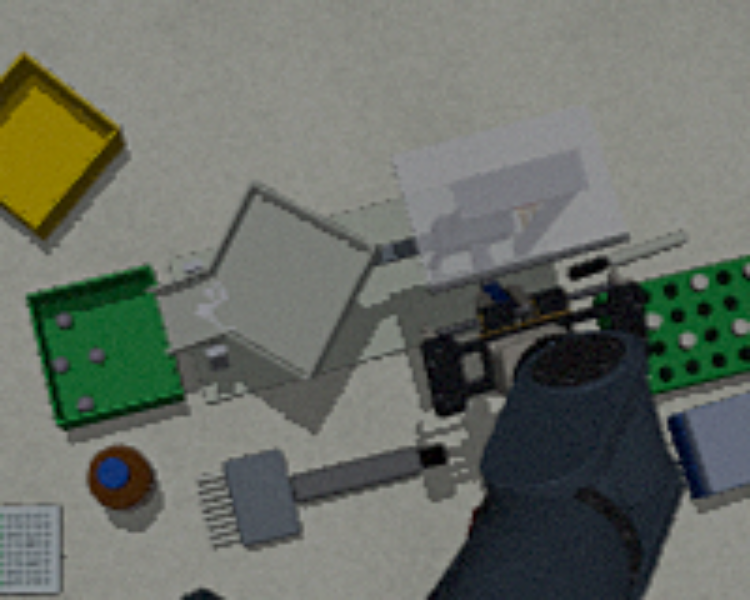

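Emit:
apply_moves --pt "-0.3 0 0.5" --pt "-0.6 0 1.0" --pt "-0.9 0 1.4" --pt "-1.15 0 1.8" --pt "-1.15 0 1.8" --roll '[0, 0, 0, 0, 0]'

```text
clock: 19.25
tcp_pos: [0.5697, -0.1522, 0.1417]
tcp_rot: [[0.806, 0.291, 0.515], [0.245, -0.957, 0.157], [0.539, -0.0, -0.843]]
wrist_force: [4.8, 1.3, -7.0]
grip_width: 0.0159
```

Emit:
apply_moves --pt "-0.05 0 0.08" --pt "-0.1 0 0.15" --pt "-0.15 0 0.25" --pt "-0.15 0 0.25" --pt "-0.15 0 0.25" --roll '[0, 0, 0, 0, 0]'

```text
clock: 19.88
tcp_pos: [0.5697, -0.1523, 0.1396]
tcp_rot: [[0.806, 0.291, 0.516], [0.245, -0.957, 0.157], [0.539, 0.0, -0.842]]
wrist_force: [-9.2, 1.7, 9.5]
grip_width: 0.0159
```

Force has flipped to +9.5 N, so the pawl is bearing on the peg. Next I open the gripper and check.

Emit:
apply_moves --pt "0 0 0" --pt "0 0 0" --pt "0 0 0" --pt "0 0 0" --pt "0 0 0" --roll '[0, 0, 0, 0, 0]' --gripper 0.2

```text
clock: 20.5
tcp_pos: [0.5697, -0.1523, 0.1396]
tcp_rot: [[0.806, 0.291, 0.516], [0.245, -0.957, 0.157], [0.539, 0.0, -0.842]]
wrist_force: [0.2, -0.5, 0.2]
grip_width: 0.0549
```

Emit:
apply_moves --pt "0 0 -2" --pt "0 0 -5" --pt "0 0 -8" --pt "0 0 -11" --pt "0 0 -13" --roll '[0, 0, 0, 0, 0]'

```text
clock: 21.12
tcp_pos: [0.5022, -0.1729, 0.2502]
tcp_rot: [[0.805, 0.291, 0.517], [0.246, -0.957, 0.156], [0.54, 0.001, -0.842]]
wrist_force: [0.1, -0.6, -0.5]
grip_width: 0.0555
```

Run:
```python
from h import *
s=r.state();print(s["q"].round(1),s["tcp_pos"],s["wrist_force"],s["grip_width"],s["clock"])
ex=np.array([.957,.289,0]);ey=np.array([-.289,.957,0])
for c,sl in (("side",(130,290,230,430)),("top",(90,250,180,380)),("wrist",(0,384,0,512))):
    d=r.camera(c);im=cv2.cvtColor(d["pixels"],cv2.COLOR_RGB2BGR)[sl[0]:sl[1],sl[2]:sl[3]];cv2.imwrite("pics/%s7.png"%c,cv2.resize(im,(750,600)))
    X=cloud(d);p=d["pixels"].astype(int)
    m=(p[...,2]>p[...,0]*1.8)&(p[...,2]>p[...,1]*1.5)&(p[...,2]>40)&(abs(X[...,0]-.56)<.06)&(abs(X[...,1]+.15)<.07)&(X[...,2]>.05)&(X[...,2]<.26)
    if m.sum(): print(c,m.sum(),np.percentile(X[m]@ex,[5,50,95]),np.percentile(X[m][:,2],[5,50,95,99]))
```

```text
[-37.4   7.1 113.5  37.9  45.5  11.8] [ 0.50220237 -0.17291268  0.25021749] [ 0.14120509 -0.55605136 -0.5391901 ] 0.05550018486008111 21.125
side 43 [0.47426252 0.48706537 0.50605302] [0.13229921 0.15729566 0.17507646 0.17589289]
top 43 [0.47470761 0.49081652 0.51203261] [0.13435585 0.16397629 0.17748806 0.18146717]
wrist 183 [0.47541822 0.4796911  0.48432424] [0.17027195 0.17348552 0.1760126  0.17648568]
```

View pics/side7.png

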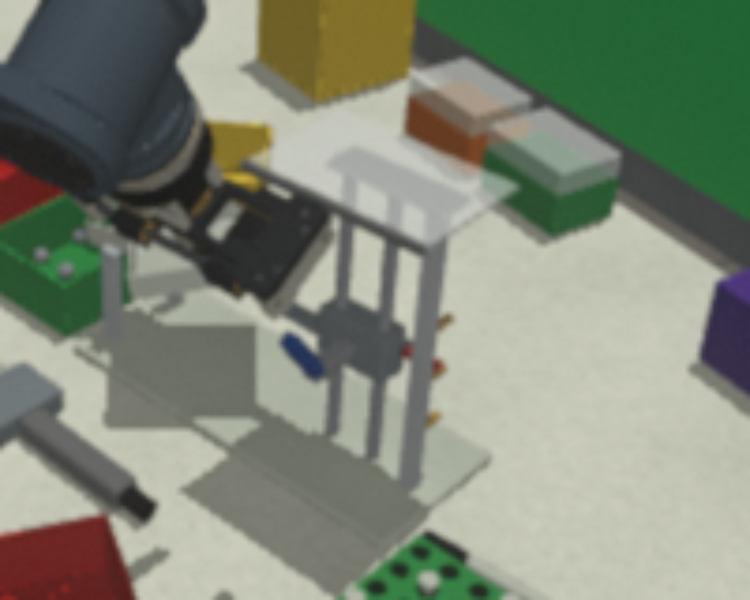

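View pics/top7.png

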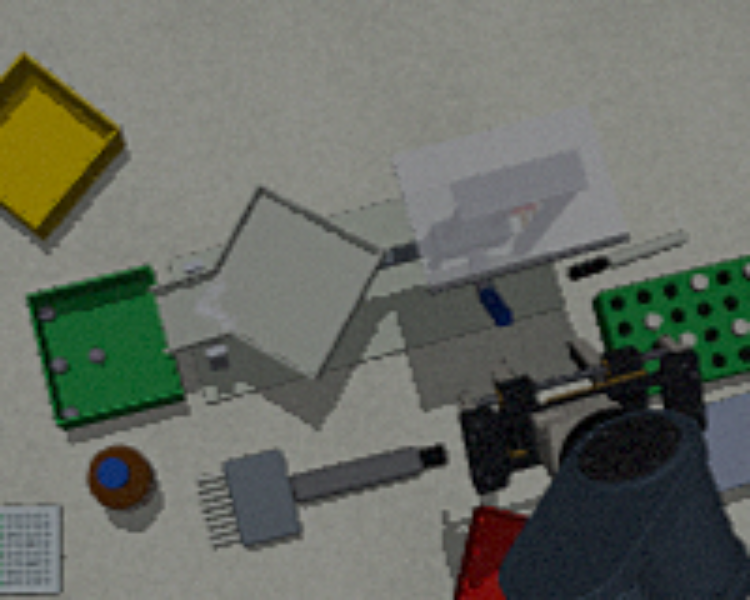

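View pics/wrist7.png

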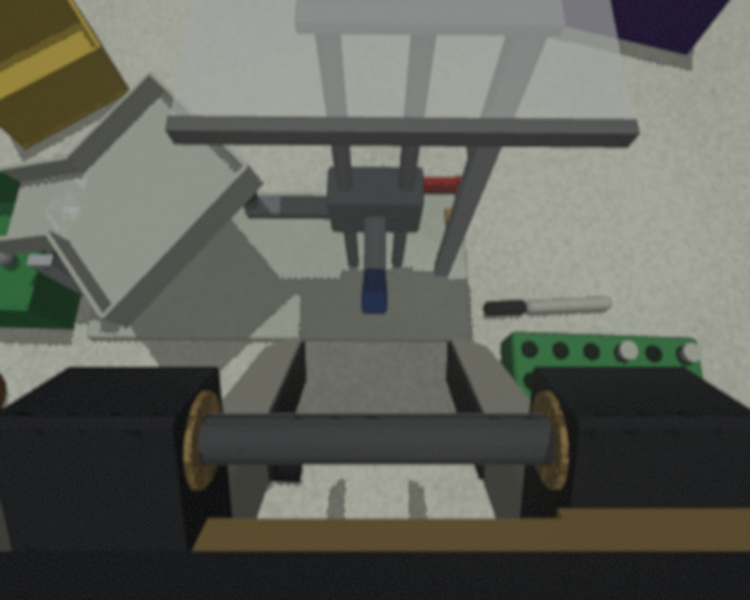

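The grip's end face is at z 0.1735 m, up from 0.122 m, so the lift is at about 0.05 m with the pawl on the next peg. The top view shows all four balls in the green tub, and the gripper is clear.

```bash
python3 -c "
from rig import r
print(r.job_done())"
```

```text
the job is handed in; nothing more can be done
None
```

I raised the lift one notch, all four balls ran into the green tub, and I handed the job in at about 21 s. It gave no verdict, so success rests on my own checks.

**What I did:** The moves offer no direct way to lean the tool. I got about 33° of lean by repeatedly aiming past the arm's reach, out along the stand's +x. I then gripped the blue bar under the guard, lifted it 73 mm and let it down until the pawl took the load. The wrist force flipped from -7 to +9.5 N at that point. I then opened the gripper and backed off 13 cm.

**Last checks:**
- **Lift:** after release the grip sits 51 mm above its start height, which matches the next notch at 50 mm.
- **Balls:** all four show inside the tub in the top view. Two of them looked to be still rolling between the last two pictures, so I did not see them come to rest.
- **Surroundings:** the tub and the bystanders in view look unmoved by eye; I did not measure them.
- **Robot:** it touches nothing, with the wrist force reading about 0.

**What went wrong or disagreed:** On the way in, the last joint ran up to the edge of its range (-164.2° against a limit of -164.3°). I fixed that by turning the gripper half a turn before the grasp. The networks' locations for the guard edge and peg did not fit the stand, so I worked from the grip's colour and depth instead.

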